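Tidy the pen rack

ROBOT

A 7-joint arm with a two-finger parallel gripper is mounted at the origin on a cart in front of the work surface, level with it; the furniture and walls round the work are solid. World frame = base frame: x ahead of the robot, y to its left, z up, the work surface at z = 0. Lengths are in m, angles in rad, forces in N, time in s.
With the tool pointing down it reaches from about 0.4 to 0.85 m from the base axis. Payload 10.4 kg.
Tool frame: the origin (TCP) lies at the very end of the fingers, on their centre line; the grasp point (between the pads) lies 19 mm behind it; x points along the fingers, z is the direction in which the jaws open and shut, and the axes are right-handed (so a half turn about x gives the same grasp; the last joint's range is limited). The gripper opens to 85 mm and grips with 20 to 120 N. Pads are 22 mm wide; open, the fingers measure 114 mm over their backs; the gripper's body (76 mm by 85 mm) begins 54 mm behind the grasp point. The pads swing forward as they close: fully open they stand 13 mm farther back than shut.
Start: joints at [-1.166, 0.332, -0.065, 1.46, 0.022, 1.35, -0.088], TCP at [0.259, 0.569, 0.231] pointing down, gripper open.
Joint ranges: [-2.6, 2.6], [-0.5, 2.12], [-1.47, 1.34], [0.16, 2.42], [-1.27, 4.41], [0.06, 2.06], [-2.6, 2.6]. Speed limits (rad/s): [2.22, 2.22, 2.79, 2.79, 3.14, 3.14, 3.14].

INTERFACE

Orientations are given as a unit quaternion [x, y, z, w].
In Python, from workcell import get_obs, camera, camera_info, hand_in gives the robot as it stands.
- The arm moves only by the tool move_arm, never from a script. Its argument "motion" is text: rows parted by semicolons, each of 4 numbers parted by spaces: the shift along the world's x, y, z in m, then the turn about the world's z in rad. In form: tx ty tz spin; .... A call has 1 to 10 rows; each row is the pose to reach, as a shift and turn from the pose commanded when the call began; what a row does not reach only later rows make up. A row lasts 1/8 s, in which the tool goes at most 62.5 mm and 10.7 degrees, less where a joint would pass 70% of its speed; a pose out of reach is approached as far as the arm can. A call with a gripper value outside its range is refused whole. "grip" is the opening, from 0 (shut) to 1 (fully open), set as the call begins (left out, the last holds). The fingers move at their own pace and stop on an object; "force" is the grip in N (left out, the last holds). Time passes only in rows, so rows that repeat a pose let the fingers close. It gives the time, the measured TCP pose, the force and the opening at its end, in the units of the state.
- get_obs(): the state, without advancing time (a new reading comes with each control period).
- camera(name): name is "scene" or "top"; returns (picture, depth): 420x560x3 uint8, red, green, blue; 420x560 float32, m along the optical axis (not along the pixel's ray), 0 where there is no reading.
- camera_info(name): a dict with "camera_matrix" (3x3 intrinsics, pixels), "eye" and "attitude" of the camera in the world. Camera axes: x right, y up, looking along -z (the intrinsics and any distortion apply to the point x, -y, -z); pixel columns grow to the right and rows downward; lengths in m; the calibration is good to about 2 mm. A picture is of the moment at which its call begins. camera_info takes no time and is no camera call.
- hand_in(): hands the job in, once; it reports no verdict.
The state is a dict: "clock": time; "joint_pos": joint angles; "joint_velocities": joint speeds; "tau": joint torques, N m; "position": TCP position; "ee_rot": TCP orientation; "ft_force": force on the tool from outside, world axes, zero at the start; "torque": the same for the moment, N m; "grip_width": opening from 0.0 (shut) to 1.0 (fully open).
Only numpy, scipy, OpenCV 4.12 (cv2) and the standard library are available. Lean on these libraries where they do the work, as an engineer would, in place of code of your own. Each camera call takes 0.05 s, during which the arm holds its last target.

TASK

Tidy the desk rack: the stapler has been dumped crosswise between the rack's two notched bars, so take it out and lay it level in the wide pair of notches. Also fetch the ball pen and the marker from the sloped stand and lay them flat in the rack too, the pen in the narrow pair of notches and the marker in the middle-sized pair. All three must lie centred across the two bars and point the same way, with the stapler's nose, the pen's writing tip and the marker's cap toward the rack's tall end board; leave the binder clip, the box of clips and the memory stick where they are.

Things in the scene. Friction and masses are not known exactly. Their poses are not given: they have to be found in the camera images.
- rack: light wooden desk rack, fixed; base board 190 x 192 x 6 mm; origin under the board, midway between its two notched bars. x runs along the lanes toward the tall end board, y across, z up. The bars run along y at x=-47 and +47 mm, 8 mm thick, 40 mm high, 86 mm free between them; each has three notches 14 mm deep
- wide_notches (a point): centre of the wide lane (rack y=-59 mm), between the bars at the height of the notch floors, 26 mm above the desk; notches 46 mm wide; axes as the rack's
- narrow_notches (a point): the same for the narrow lane (rack y=+12 mm); notches 18 mm wide
- middle_notches (a point): the same for the middle-sized lane (rack y=+66 mm); notches 24 mm wide
- end_board (a point): middle of the top edge of the rack's tall end board (darker wood, 8 mm thick, across the rack at x=+97 mm, 50 mm high)
- stapler_center (a point): centre, half-way up, of the loose desk stapler: 152 mm long along its own y, 36 mm wide at the base (x), 41 mm high (z), 0.16 to 0.3 kg. Its upper arm, 22 mm wide, 5 to 20 mm above this point along the whole length, is the grip. Its nose (jaw end, opposite the hinge pin) points along its -y. It starts upright on the rack's base board between the bars, lying across all the lanes; arm fixed
- stapler_nose (a point): front end of the stapler, 74 mm from its centre along its -y; the opposite, rear end has the bright metal hinge cheeks
- pen_center (a point): centre of the slim ball pen: 9 x 9 mm thick, 133 mm long along its own y, 12 g; its writing tip (bright cone) points along its +y, its own z is up, square to the slope of the stand it lies on. It does not roll
- pen_tip (a point): front end of the pen's barrel, 66 mm from its centre along its +y; the metal cone goes on some 10 mm farther
- marker_center (a point): centre of the thick marker: 15 mm wide, 14 mm high (z), 114 mm long along its own y, 12 g; its capped end (black cap) points along its -y, its own z is up, square to the slope of the stand it lies on. It does not roll
- marker_cap (a point): capped end of the marker, 57 mm from its centre along its -y
- stand_center (a point): fixed wooden pen stand, 150 x 150 mm, 96 mm high, sloping 27 degrees up along its x (low side to the robot). This point: on the sloping plane of its notch floors, 70 mm above the desk, midway between its two notched bars (40 mm up and down the slope, 8 mm thick, open between and below) and its two lanes (y=+36, -36 mm). Pen and marker lie one in each; notches 24 mm wide
- screen_edge (a point): fixed obstacle: middle of the near upright edge of the monitor, which stands edge-on to the robot: a slab about 50 mm thick (y) that runs from this edge 0.49 m away along +x, from 34 to 437 mm above the desk. Carry things round it on the robot's side
- binder_clip: small binder clip, bystander, on the desk by the rack's low end, 32 x 52 x 14 mm
- clip_box: small open clear box of paper clips, bystander, on the desk behind the stand's high side, 38 x 56 x 16 mm
- usb: memory stick, bystander, on the desk beside the rack, 17 x 52 x 8 mm

How it is judged:
At the end, for the whole second after the job is handed in: Each item lies flat (0.1 rad) and in line (0.17 rad) in its own pair of notches, down on the notch floors (5 mm), midway over the two bars (22 mm along; marker 14 mm), nose, tip and cap toward the tall end board; binder clip, clip box and memory stick not shifted by 20 mm; all let go and at rest (x of stapler_center in the frame of wide_notches between -0.022 and 0.022 m and y of stapler_center in the frame of wide_notches between -0.01 and 0.01 m and z of stapler_center in the frame of wide_notches between 0.0155 and 0.0255 m and x of stapler_nose in the frame of wide_notches above 0.049 m and angle between the y axis of stapler_center and the x axis of wide_notches, either way round below 0.17 rad and angle between each of stapler_center, pen_center, marker_center's own z axis and vertical below 0.1 rad and x of pen_center in the frame of narrow_notches between -0.022 and 0.022 m and y of pen_center in the frame of narrow_notches between -0.008 and 0.008 m and z of pen_center in the frame of narrow_notches between -0.0005 and 0.0095 m and x of pen_tip in the frame of narrow_notches above 0.0415 m and angle between the y axis of pen_center and the x axis of narrow_notches, either way round below 0.17 rad and x of marker_center in the frame of middle_notches between -0.014 and 0.014 m and y of marker_center in the frame of middle_notches between -0.008 and 0.008 m and z of marker_center in the frame of middle_notches between 0.002 and 0.012 m and x of marker_cap in the frame of middle_notches above 0.032 m and angle between the y axis of marker_center and the x axis of middle_notches, either way round below 0.17 rad); the robot touches nothing.
It fails at once if the binder clip is shifted by more than 20 mm (distance of binder_clip from where it was at the start of the episode above 0.02 m).
It fails at once if the box of clips is shifted by more than 20 mm (distance of clip_box from where it was at the start of the episode above 0.02 m).
It fails at once if the memory stick is shifted by more than 20 mm (distance of usb from where it was at the start of the episode above 0.02 m).
It also fails if it takes over 72 s, if anything falls off the work surface, if the arm or the gripper's body presses on something with over 40 N, if the wrist force passes 120 N, or if a joint passes its speed limit or range.

## Working session

There is one attempt and no reset: what is moved stays moved. The work goes in short steps, Python scripts to look and compute and a tool call to move; the robot and the scene stay as the last step left them, time stands still between calls to the robot, and variables do not carry over. Pictures are saved under pics/ and viewed, and the job is handed in when it is done.

Besides the shell and the picture viewer there is one more tool, called after ">>>" as name(argument=value, ...) on one line, values as JSON. move_arm: Moves the arm, as the interface text tells. Its arguments: {"type":"object","properties":{"motion":{"type":"string"},"grip":{"type":"number"},"force":{"type":"number"}},"required":["motion"]}

```bash
mkdir -p pics; ls
python3 - <<'E'
from workcell import *
import cv2,numpy as np
print(get_obs())
for n in ("scene","top"):
    im,d=camera(n); i=camera_info(n); print(n,i)
    cv2.imwrite(f"pics/{n}0.png",im[:,:,::-1]); np.savez(f"{n}0.npz",im=im,d=d)
E
```

```text
pics
{'clock': 0.0, 'joint_pos': array([-1.16556445,  0.33292214, -0.06471599,  1.46091709,  0.02159302,
        1.34988366, -0.08848477]), 'joint_velocities': array([ 1.10029818e-03,  5.72190396e-04,  9.01827372e-05, -9.10615219e-04,
        4.05253003e-04,  3.58296278e-04, -4.72372271e-04]), 'tau': array([-1.85301342e-04, -6.25459099e+01,  4.88827180e-02, -3.91609991e+01,
        1.61535514e-02,  1.00021155e-02, -2.33502305e-05]), 'position': array([0.2591551 , 0.56834144, 0.23049614]), 'ee_rot': array([-0.38276369,  0.59515458,  0.38218433,  0.59432156]), 'ft_force': array([-0.38715781,  0.50667207,  0.71194295]), 'torque': array([-0.01590315,  0.01016346,  0.01927684]), 'grip_width': 1.000119382386261}
scene {'camera_matrix': array([[396.90926663,   0.        , 286.08915039],
       [  0.        , 396.90926663, 209.93135258],
       [  0.        ,   0.        ,   1.        ]]), 'eye': array([1.32334954, 0.09486787, 0.64715492]), 'attitude': array([0.32865949, 0.34102194, 0.64604605, 0.59859124])}
top {'camera_matrix': array([[496.32523915,   0.        , 275.29088364],
       [  0.        , 496.32523915, 214.91381176],
       [  0.        ,   0.        ,   1.        ]]), 'eye': array([0.49579127, 0.04659573, 1.26571245]), 'attitude': array([-0.012383  ,  0.00946729,  0.71377647, -0.7002001 ])}
```

View pics/scene0.png

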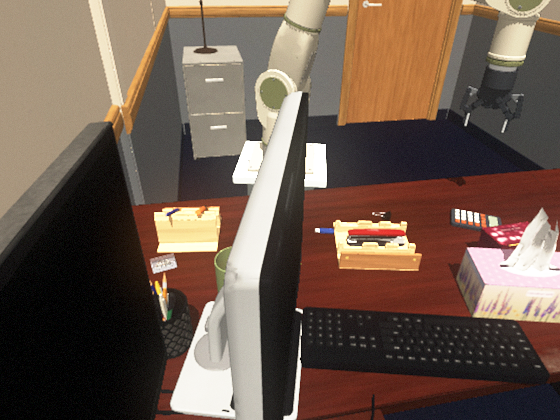

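View pics/top0.png

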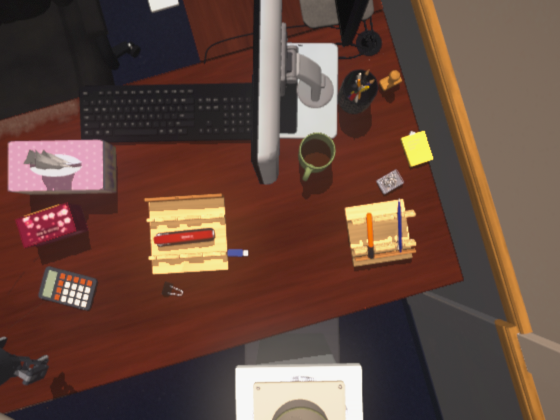

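```bash
cat > h.py <<'E'
import numpy as np,cv2
from scipy.spatial.transform import Rotation as R
from workcell import *
def w(n,u,v,z=None,d=None):
    """pixel -> world, by depth d or on plane z"""
    i=camera_info(n);K=i["camera_matrix"];A=R.from_quat(i["attitude"]).as_matrix()
    u=np.asarray(u,float);v=np.asarray(v,float)
    r=np.stack([(u-K[0,2])/K[0,0],-(v-K[1,2])/K[1,1],-np.ones_like(u)],-1)@A.T
    e=i["eye"]
    s=(z-e[2])/r[...,2] if d is None else d
    return e+r*np.asarray(s)[...,None]
def px(n,P):
    i=camera_info(n);K=i["camera_matrix"];A=R.from_quat(i["attitude"]).as_matrix()
    c=(np.asarray(P,float)-i["eye"])@A
    return np.stack([K[0,0]*c[...,0]/-c[...,2]+K[0,2],K[1,1]*-c[...,1]/-c[...,2]+K[1,2]],-1)
def cloud(n,d):
    v,u=np.mgrid[:d.shape[0],:d.shape[1]]
    return w(n,u,v,d=d)
E
python3 - <<'E'
import cv2,numpy as np
from h import *
t=np.load("top0.npz");s=np.load("scene0.npz")
c=lambda im,u0,v0,u1,v1,k:cv2.resize(im[v0:v1,u0:u1,::-1],None,fx=k,fy=k,interpolation=cv2.INTER_CUBIC)
cv2.imwrite("pics/rack_t.png",c(t['im'],135,185,260,305,5))
cv2.imwrite("pics/stand_t.png",c(t['im'],335,160,435,275,5))
cv2.imwrite("pics/sc.png",c(s['im'],300,190,440,285,5))
C=cloud("top",t['d'])
for p in [(225,290),(160,260),(420,260)]: print(p,C[p[1],p[0]])
# height maps
for nm,(u0,v0,u1,v1) in dict(r=(135,185,260,305),s=(335,160,435,275)).items():
    z=C[v0:v1,u0:u1,2]; g=np.clip(z/0.12*255,0,255).astype(np.uint8)
    cv2.imwrite(f"pics/z{nm}.png",cv2.resize(cv2.applyColorMap(g,cv2.COLORMAP_JET),None,fx=5,fy=5,interpolation=cv2.INTER_NEAREST))
E
```

```text
(225, 290) [ 3.46566801e-01  1.82875168e-01 -2.97502469e-04]
(160, 260) [ 4.25752250e-01  3.47256997e-01 -1.58324256e-04]
(420, 260) [ 4.13295742e-01 -3.13948721e-01  2.08622292e-04]
```

View pics/rack_t.png

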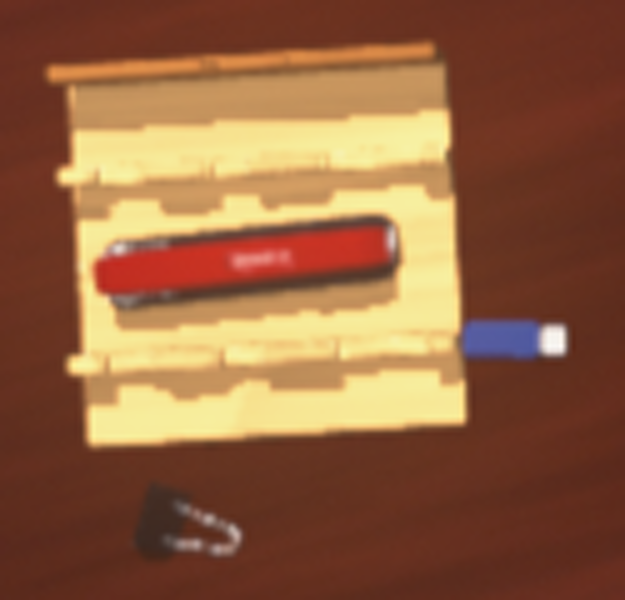

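View pics/stand_t.png

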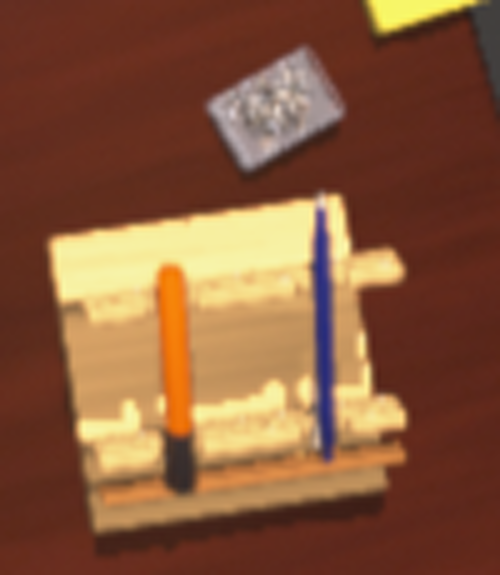

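View pics/sc.png

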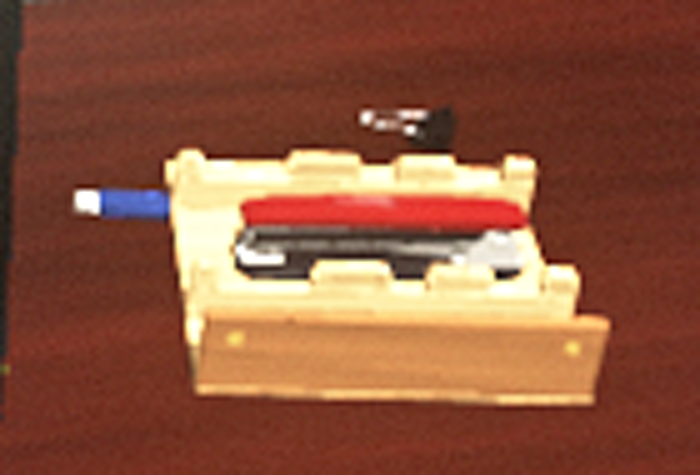

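View pics/zr.png

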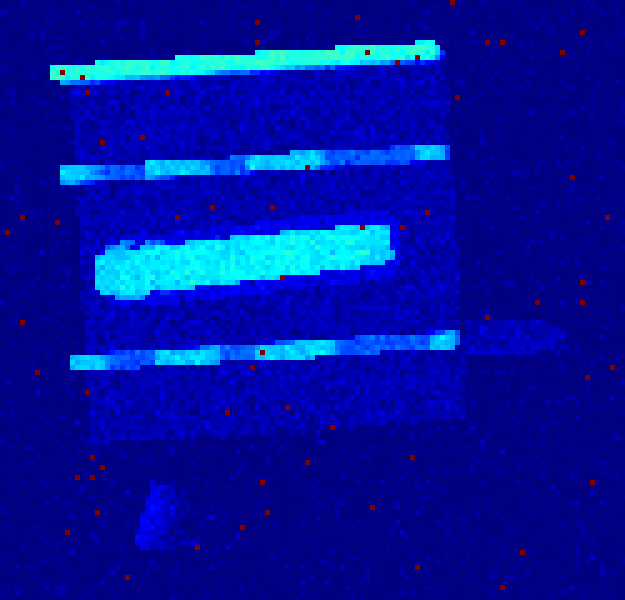

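View pics/zs.png

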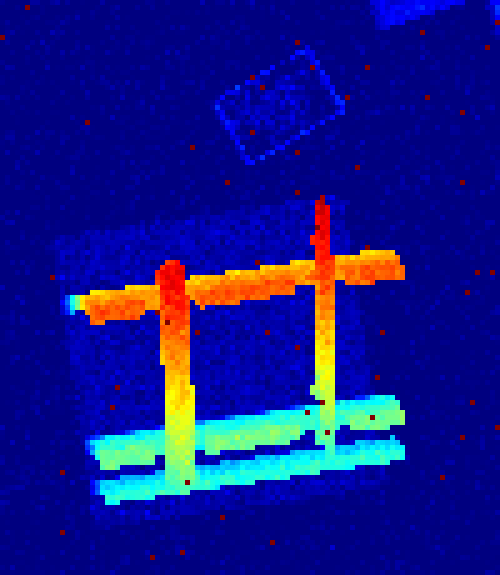

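```bash
cat > fit.py <<'E'
from h import *
from scipy.optimize import minimize
def rackz(q):
    x,y=q[:,0]*1e3,q[:,1]*1e3
    z=np.zeros(len(q))
    notch=(abs(y+59)<23)|(abs(y-12)<9)|(abs(y-66)<12)
    bar=((abs(abs(x)-47)<4)&(abs(y)<101)) 
    z[bar]=np.where(notch,26,40)[bar]
    z[(abs(x-97)<4)&(abs(y)<101)]=50
    return z
def loc(P,p):
    c,s=np.cos(p[2]),np.sin(p[2]); d=P[:,:2]-np.array(p[:2])
    return np.c_[d@[c,s],d@[-s,c]]
E
python3 - <<'E'
from fit import *
t=np.load("top0.npz");C=cloud("top",t['d']);im=t['im'].astype(int)
print("screen pts")
m=(C[...,2]>.3)&(t['d']>0.3)&(C[...,0]>.3); m[:, :240]=0;m[:,300:]=0
Q=C[m]; 
for x in np.unique(np.round(Q[:,0],2))[:6]:
    q=Q[np.round(Q[:,0],2)==x]; print(x,q[:,1].min(),q[:,1].max(),q[:,2].max(),len(q))
B=C[185:275,135:232].reshape(-1,3); ib=im[185:275,135:232].reshape(-1,3)
# stapler
red=(ib[:,0]>130)&(ib[:,1]<70)&(B[:,2]>.03)&(B[:,2]<.06)
S=B[red]; r=cv2.minAreaRect((S[:,:2]*1e3).astype(np.float32)); print("stapler",r,np.median(S[:,2]))
V=np.linalg.svd(S[:,:2]-S[:,:2].mean(0),full_matrices=False)[2][0]; print(np.degrees(np.arctan2(V[1],V[0])),S[:,:2].mean(0))
# rack
c0=np.array(r[0])/1e3
far=(~red)&(B[:,2]>.02)&(B[:,2]<.06)
# exclude stapler zone
l=loc(B,(c0[0],c0[1],np.arctan2(V[1],V[0]))); far&=~((abs(l[:,0])<.082)&(abs(l[:,1])<.022))
T=B[far];print(len(T))
print(np.c_[T.min(0),T.max(0)])
def cost(p): return np.mean(np.minimum(abs(rackz(loc(T,p))-T[:,2]*1e3),15))
best=None
for yaw in np.radians([0,3,-3,5]):
  for dx in (-.01,0,.01):
   for dy in (-.01,0,.01):
    r_=minimize(cost,[c0[0]+dx,c0[1]+dy-.01,yaw],method='Nelder-Mead',options=dict(initial_simplex=[[c0[0]+dx,c0[1]+dy-.01,yaw],[c0[0]+dx+.008,c0[1]+dy-.01,yaw],[c0[0]+dx,c0[1]+dy,yaw],[c0[0]+dx,c0[1]+dy-.01,yaw+.05]]))
    if best is None or r_.fun<best.fun: best=r_
print(best.x,np.degrees(best.x[2]),best.fun)
l=loc(T,best.x)*1e3
for nm,s in (("-47",abs(l[:,0]+47)<12),("47",abs(l[:,0]-47)<12),("97",abs(l[:,0]-97)<12)): print(nm,l[s].mean(0),np.percentile(l[s],[2,98],axis=0).ravel(), np.median(T[s,2]))
E
```

```text
screen pts
0.61 0.054003893268576006 0.08945499410525065 0.43398966141347783 214
0.62 0.04496614972696745 0.08980702326173523 0.4391832775403899 202
0.63 0.04125421903411545 0.08876222700536435 0.4394118845709306 177
0.64 0.04109471276047862 0.08854572091387514 0.44001294784019396 173
0.65 0.04092555947680365 0.08848821627264988 0.43936802997088353 168
0.66 0.0407234469459371 0.08831453562817108 0.43922096099233665 171
stapler ((484.75543212890625, 280.7481994628906), (21.5430850982666, 144.04336547851562), 5.346372127532959) 0.04303357264884755
95.60585420619353 [0.48463352 0.27972746]
822
[[0.43194265 0.59040644]
 [0.17588465 0.37139513]
 [0.02006949 0.05533325]]
[0.48555887 0.27417585 0.04371489] 2.504678781652427 3.6195002465112114
-47 [-46.53465536  -2.19213371] [-50.62445873 -94.60595707 -42.83036556  90.02634698] 0.032285564087127794
47 [46.90472982  0.25588815] [ 43.14756521 -94.93475206  50.79172865  90.25704201] 0.032855987647121276
97 [96.19823685 -2.59241693] [ 92.9126484  -94.68243978 100.86142577  89.0569112 ] 0.04813252727930928
```

Run:
```python
from fit import *
t=np.load("top0.npz");C=cloud("top",t['d']);B=C[185:275,135:232].reshape(-1,3)
p=[0.48556,0.27418,0.0437]
l=loc(B,p)*1e3
for x0 in (-47,47):
    s=(abs(l[:,0]-x0)<3); L=l[s];z=B[s,2]*1e3
    print(x0,[(int(a),int(np.median(z[(L[:,1]>=a)&(L[:,1]<a+3)]))) for a in range(-102,102,3) if ((L[:,1]>=a)&(L[:,1]<a+3)).any()])
# finer: step-fit for y shift
s=(abs(abs(l[:,0])-47)<3);L=l[s];z=B[s,2]*1e3
for dy in np.arange(-6,6,.5):
    q=np.c_[np.full(s.sum(),47.),L[:,1]-dy]/1e3
    m=abs(q[:,1])<.085
    print(dy,round(np.mean(np.minimum(abs(rackz(q[m])-z[m]-1.5),14)),2),end='; ')
```

```text
-47 [(-102, 4), (-99, 5), (-96, 35), (-93, 39), (-90, 38), (-87, 36), (-84, 24), (-81, 24), (-78, 25), (-75, 27), (-72, 24), (-69, 25), (-66, 23), (-63, 25), (-60, 25), (-57, 26), (-54, 26), (-51, 23), (-48, 24), (-45, 24), (-42, 23), (-39, 27), (-36, 37), (-33, 41), (-30, 41), (-27, 42), (-24, 40), (-21, 36), (-18, 40), (-15, 39), (-12, 37), (-9, 39), (-6, 39), (-3, 39), (0, 37), (3, 28), (6, 28), (9, 26), (12, 25), (15, 28), (18, 23), (21, 36), (24, 38), (27, 41), (30, 42), (33, 40), (36, 38), (39, 38), (42, 37), (45, 37), (48, 40), (51, 34), (54, 28), (57, 25), (60, 24), (63, 22), (66, 23), (69, 23), (72, 26), (75, 31), (78, 39), (81, 37), (84, 39), (87, 39), (90, 40), (93, 35)]
47 [(-102, -1), (-99, 2), (-96, 37), (-93, 37), (-90, 41), (-87, 39), (-84, 34), (-81, 25), (-78, 27), (-75, 26), (-72, 25), (-69, 24), (-66, 26), (-63, 26), (-60, 27), (-57, 26), (-54, 26), (-51, 25), (-48, 25), (-45, 27), (-42, 25), (-39, 24), (-36, 37), (-33, 40), (-30, 39), (-27, 41), (-24, 36), (-21, 39), (-18, 39), (-15, 39), (-12, 38), (-9, 37), (-6, 40), (-3, 41), (0, 35), (6, 25), (9, 24), (12, 26), (15, 25), (18, 26), (21, 35), (24, 36), (27, 37), (30, 40), (33, 38), (36, 37), (39, 37), (42, 39), (45, 40), (48, 38), (51, 36), (54, 23), (57, 22), (60, 26), (63, 25), (66, 25), (69, 27), (72, 27), (75, 32), (78, 34), (81, 37), (84, 38), (87, 39), (90, 40), (93, 38)]
-6.0 4.19; -5.5 3.96; -5.0 3.76; -4.5 3.58; -4.0 3.44; -3.5 3.22; -3.0 3.16; -2.5 2.88; -2.0 2.79; -1.5 2.55; -1.0 2.45; -0.5 2.39; 0.0 2.29; 0.5 2.37; 1.0 2.64; 1.5 2.66; 2.0 2.72; 2.5 2.85; 3.0 3.22; 3.5 3.4; 4.0 3.4; 4.5 3.48; 5.0 3.67; 5.5 4.04;
```

Run:
```python
from fit import *
t=np.load("top0.npz");C=cloud("top",t['d']);im=t['im'].astype(int)
M=R.from_quat(get_obs()['ee_rot']).as_matrix();print(M.round(3)); print("jaw yaw",np.degrees(np.arctan2(M[1,2],M[0,2])))
b=slice(160,275),slice(335,435); P=C[b].reshape(-1,3); I=im[b].reshape(-1,3); v,u=np.mgrid[b]; 
r,g,bl=I.T
for nm,m in dict(pen=(bl>r+30)&(P[:,2]>.03),orange=(r>180)&(g<130)&(bl<60)&(P[:,2]>.055),cap=(r<90)&(g<90)&(bl<80)&(P[:,2]>.03)).items():
    Q=P[m]; Q=Q[abs(Q[:,2]-np.median(Q[:,2]))<.06]; c=np.median(Q,0); V=np.linalg.svd(Q-Q.mean(0),full_matrices=False)[2]
    a=V[0]*np.sign(V[0,0]); k=(Q-c)@a; print(nm,len(Q),"mean",Q.mean(0).round(4),"axis",a.round(3),"yaw",np.degrees(np.arctan2(a[1],a[0])).round(2),"pitch",np.degrees(np.arcsin(a[2])).round(2),"ends",(c+a*np.percentile(k,1)).round(4),(c+a*np.percentile(k,99)).round(4))
# usb / clip
D=C.reshape(-1,3)
# stapler full extents
B=C[185:275,135:232].reshape(-1,3); l=loc(B,(.4848,.2807,np.radians(5.4)))*1e3; s=(abs(l[:,0])<25)&(abs(l[:,1])<90)&(B[:,2]>.018); print("stapler ext",np.percentile(l[s],[1,50,99],axis=0), np.median(B[s,2]))
for lo in range(-25,26,2):
    k=(abs(l[:,0]-lo)<1)&(abs(l[:,1])<60); print(lo,np.median(B[k,2]).round(4),end='; ')
```

```text
[[-0.    -0.91   0.415]
 [-0.001  0.415  0.91 ]
 [-1.    -0.    -0.001]]
jaw yaw 65.4912108129502
pen 90 mean [ 0.5022 -0.2431  0.084 ] axis [0.884 0.112 0.453] yaw 7.24 pitch 26.96 ends [ 0.4465 -0.2509  0.0563] [ 0.5511 -0.2376  0.1099]
orange 154 mean [ 0.4892 -0.1717  0.0868] axis [0.887 0.111 0.447] yaw 7.1 pitch 26.58 ends [ 0.4539 -0.1763  0.0683] [ 0.5296 -0.1669  0.1065]
cap 52 mean [ 0.4378 -0.1771  0.0607] axis [0.832 0.134 0.538] yaw 9.15 pitch 32.56 ends [ 0.4256 -0.1792  0.053 ] [ 0.4498 -0.1753  0.0687]
stapler ext [[-11.64643463 -72.57290667]
 [  0.40304346   3.16705385]
 [ 13.72141218  70.64113934]] 0.04282799041549301
-25 0.0057; -23 0.0053; -21 0.0054; -19 0.0051; -17 0.0112; -15 0.012; -13 0.0125; -11 0.0163; -9 0.0431; -7 0.0432; -5 0.0437; -3 0.0445; -1 0.0435; 1 0.0441; 3 0.0432; 5 0.044; 7 0.0439; 9 0.0428; 11 0.0393; 13 0.0127; 15 0.0121; 17 0.012; 19 0.006; 21 0.005; 23 0.0055; 25 0.0062;
```

>>> move_arm(motion="0.06 -0.07 0 -0.18; 0.11 -0.12 0 -0.36; 0.15 -0.17 0 -0.54; 0.19 -0.22 0 -0.72; 0.226 -0.26 0 -0.9; 0.226 -0.288 -0.03 -1.049; 0.226 -0.288 -0.08 -1.049; 0.226 -0.288 -0.12 -1.049; 0.226 -0.288 -0.12 -1.049", grip=0.5)

```text
clock: 1.23
position: [0.4834, 0.2794, 0.1086]
ee_rot: [-0.034, 0.708, 0.032, 0.705]
ft_force: [-0.4, -0.8, 0.4]
grip_width: 0.502
```

```bash
cat > look.py <<'E'
import sys
from h import *
n,tag,u0,v0,u1,v1=sys.argv[1],sys.argv[2],*map(int,sys.argv[3:7])
im,d=camera(n); np.savez(f"{tag}.npz",im=im,d=d)
k=min(780/(u1-u0),590/(v1-v0),5)
cv2.imwrite(f"pics/{tag}.png",cv2.resize(im[v0:v1,u0:u1,::-1],None,fx=k,fy=k,interpolation=cv2.INTER_CUBIC))
o=get_obs(); M=R.from_quat(o['ee_rot']).as_matrix()
print(o['clock'],o['position'].round(4),"jawyaw",np.degrees(np.arctan2(M[1,2],M[0,2])).round(2),"F",o['ft_force'].round(1),"g",o['grip_width'].round(3),"j",o['joint_pos'].round(2))
E
python3 look.py scene s1 240 100 460 290
```

```text
Traceback (most recent call last):
  File "look.py", line 8, in <module>
    print(o['clock'],o['position'].round(4),"jawyaw",np.degrees(np.arctan2(M[1,2],M[0,2])).round(2),"F",o['ft_force'].round(1),"g",o['grip_width'].round(3),"j",o['joint_pos'].round(2))
                                                                                                                                   ^^^^^^^^^^^^^^^^^^^^^
AttributeError: 'float' object has no attribute 'round'
```

View pics/s1.png

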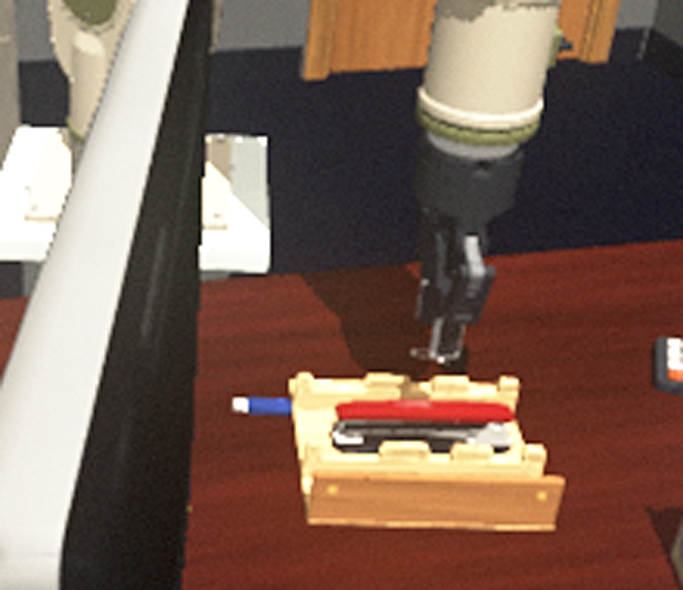

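```bash
sed -i "s/o\['grip_width'\].round(3)/round(o['grip_width'],3)/" look.py; python3 look.py top t1 135 185 260 305
```

```text
1.325 [0.4857 0.281  0.1125] jawyaw 5.4 F [ 0.6 -0.5  0.1] g 0.5 j [-0.82  0.29  0.25  1.79 -0.08  1.07 -0.45]
```

>>> move_arm(motion="0 0 -0.02 0; 0 0 -0.04 0; 0 0 -0.055 0; 0 0 -0.068 0; 0 0 -0.078 0; 0 0 -0.086 0; 0 0 -0.086 0; 0 0 -0.086 0")

```text
clock: 2.33
position: [0.4855, 0.2808, 0.0257]
ee_rot: [-0.033, 0.706, 0.033, 0.707]
ft_force: [-0.3, -0.8, -1.0]
grip_width: 0.5
```

>>> move_arm(motion="0 0 0 0; 0 0 0 0; 0 0 0 0; 0 0 0 0; 0 0 0 0; 0 0 0 0", grip=0, force=60)

```text
clock: 3.08
position: [0.4852, 0.2809, 0.0259]
ee_rot: [-0.033, 0.706, 0.033, 0.706]
ft_force: [-3.0, -0.9, 5.8]
grip_width: 0.23
```

>>> move_arm(motion="0 0 0.015 0; 0 0 0.04 0; 0 0 0.065 0; 0 0 0.085 0; 0 0 0.1 0; 0 0 0.1 0")

```text
clock: 3.82
position: [0.4859, 0.281, 0.1266]
ee_rot: [-0.033, 0.706, 0.034, 0.707]
ft_force: [-0.6, -0.4, -2.8]
grip_width: 0.23
```

```bash
python3 look.py scene s2 240 100 460 290;python3 look.py top t2 135 155 260 305
```

```text
3.875 [0.4853 0.2807 0.1255] jawyaw 5.38 F [-0.2  0.  -2.8] g 0.23 j [-0.82  0.28  0.25  1.78 -0.08  1.1  -0.45]
3.925 [0.485  0.2805 0.1248] jawyaw 5.39 F [ 0.1  0.1 -2.5] g 0.232 j [-0.82  0.28  0.25  1.78 -0.08  1.1  -0.45]
```

View pics/s2.png

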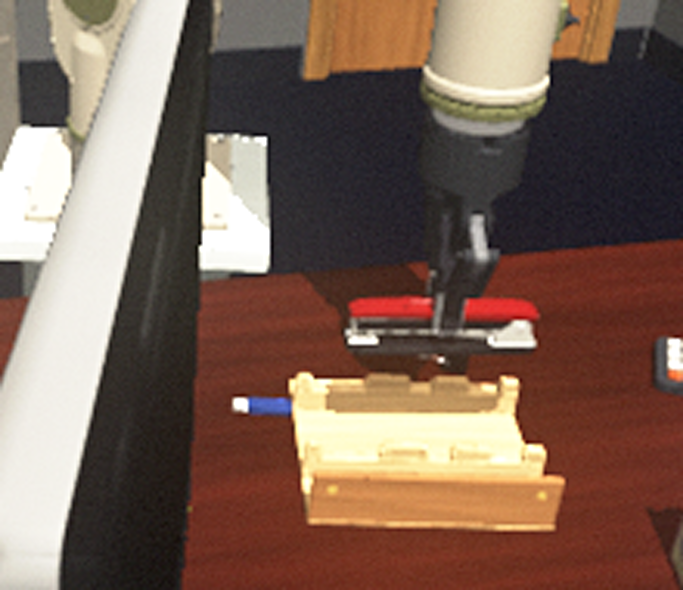

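View pics/t2.png

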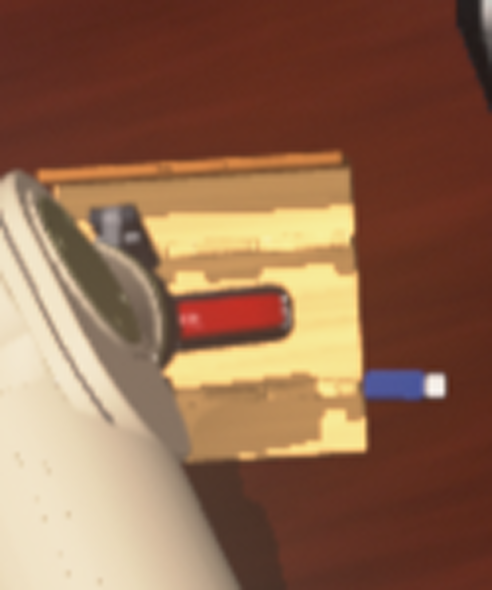

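>>> move_arm(motion="0 -0.01 0 0.16; 0 -0.02 0 0.32; 0 -0.03 0 0.48; 0 -0.04 0 0.64; 0 -0.05 0 0.8; 0.003 -0.06 0 0.96; 0.003 -0.066 0 1.12; 0.003 -0.066 0 1.28; 0.003 -0.066 0 1.44; 0.003 -0.066 0 1.52")

```text
clock: 5.18
position: [0.4877, 0.2143, 0.1242]
ee_rot: [-0.511, 0.489, 0.512, 0.487]
ft_force: [-0.2, -0.0, -2.4]
grip_width: 0.232
```

>>> move_arm(motion="0 0 -0.02 0; 0 0 -0.04 0; 0 0 -0.05 0; 0 0 -0.05 0")

```text
clock: 5.68
position: [0.4877, 0.2144, 0.0744]
ee_rot: [-0.51, 0.49, 0.511, 0.488]
ft_force: [-0.3, -1.1, -1.6]
grip_width: 0.224
```

```bash
python3 look.py scene s3 240 100 460 290;python3 look.py top t3 135 155 260 305
```

```text
5.725 [0.4882 0.2146 0.0753] jawyaw 92.47 F [ 0.4 -0.7 -2.1] g 0.232 j [-0.59  0.28  0.1   1.88 -0.03  0.98  1.14]
5.775 [0.4885 0.2148 0.0757] jawyaw 92.47 F [-0.1 -0.3 -2.2] g 0.231 j [-0.59  0.28  0.1   1.88 -0.03  0.98  1.14]
```

View pics/s3.png

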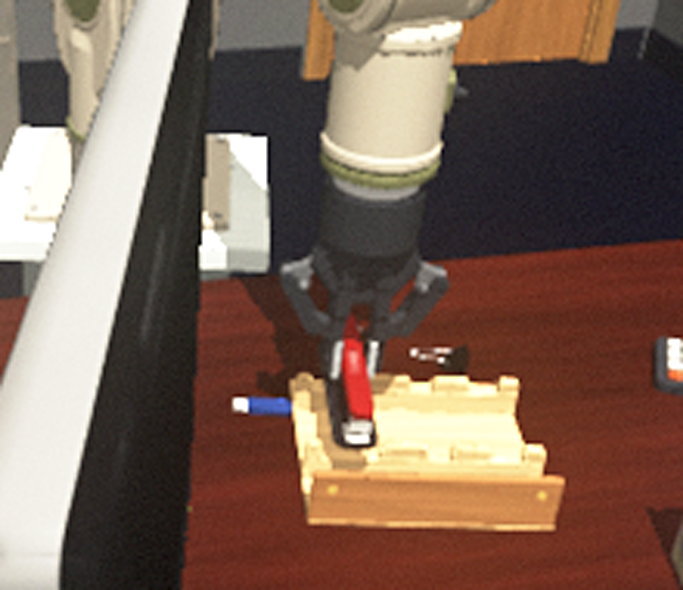

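View pics/t3.png

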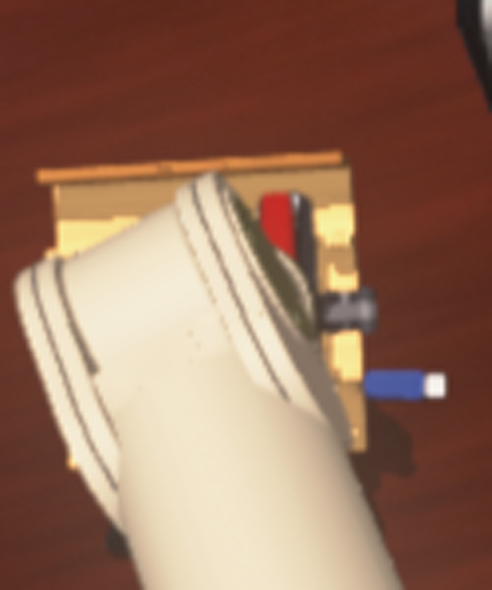

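>>> move_arm(motion="0 0 -0.012 0; 0 0 -0.02 0; 0 0 -0.025 0; 0 0 -0.028 0; 0 0 -0.03 0; 0 0 -0.03 0; 0 0 -0.03 0")

```text
clock: 6.65
position: [0.4883, 0.2146, 0.0457]
ee_rot: [-0.511, 0.489, 0.511, 0.489]
ft_force: [-3.9, -1.6, 5.3]
grip_width: 0.229
```

```bash
python3 look.py scene s4 300 160 430 290
```

```text
6.7 [0.4883 0.2146 0.0458] jawyaw 92.47 F [-3.7 -2.1  5.8] g 0.231 j [-0.59  0.32  0.1   1.9  -0.04  0.92  1.15]
```

View pics/s4.png

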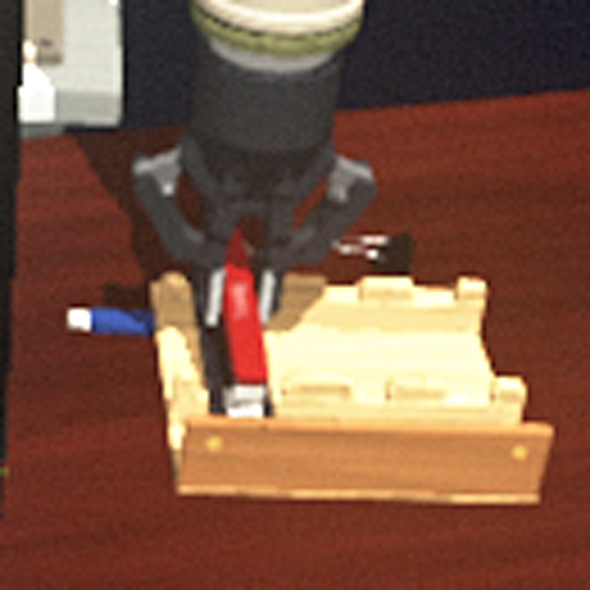

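>>> move_arm(motion="0 0 0 0; 0 0 0 0; 0 0 0 0; 0 0 0.03 0; 0 0 0.07 0; 0 0 0.11 0; 0 0 0.15 0; 0 0 0.15 0", grip=0.55)

```text
clock: 7.7
position: [0.4899, 0.2155, 0.1986]
ee_rot: [0.511, -0.487, -0.51, -0.491]
ft_force: [0.0, 0.1, -0.5]
grip_width: 0.548
```

>>> move_arm(motion="-0.03 -0.05 0.02 0; -0.05 -0.1 0.02 0; -0.06 -0.16 0.02 0; -0.06 -0.22 0.02 0; -0.05 -0.28 0.02 0; -0.03 -0.33 0.02 0; -0.02 -0.38 0.02 0; 0 -0.42 0 0.08; 0 -0.45 0 0.08; 0 -0.455 0 0.08")

```text
clock: 8.95
position: [0.4873, -0.2424, 0.1941]
ee_rot: [-0.529, 0.47, 0.529, 0.468]
ft_force: [1.1, 0.0, 0.3]
grip_width: 0.546
```

```bash
python3 look.py top t4 135 185 260 305
python3 - <<'E'
from fit import *
t=np.load("t4.npz");C=cloud("top",t['d']);im=t['im'].astype(int)
B=C[185:275,135:235].reshape(-1,3); I=im[185:275,135:235].reshape(-1,3)
red=(I[:,0]>130)&(I[:,1]<70)&(B[:,2]>.03)&(B[:,2]<.08)
p=(.4856,.2738,.0437); l=loc(B,p)*1e3+[0,59]; S=l[red]
print(cv2.minAreaRect(S.astype(np.float32)), np.median(B[red,2]))
z=B[red,2];A=np.c_[S,np.ones(len(S))];print(np.linalg.lstsq(A,z*1e3,rcond=None)[0])
E
```

```text
9.0 [ 0.4876 -0.2415  0.1944] jawyaw 96.93 F [-0.3  0.4  0.2] g 0.551 j [-0.14  0.19  0.59  1.75 -0.11  1.23  2.16]
((0.5153274536132812, 1.5375070571899414), (25.693857192993164, 144.569091796875), 89.65889739990234) 0.06282432574410635
[ 1.01484841e-02 -2.16526757e-01  6.21478603e+01]
```

View pics/t4.png

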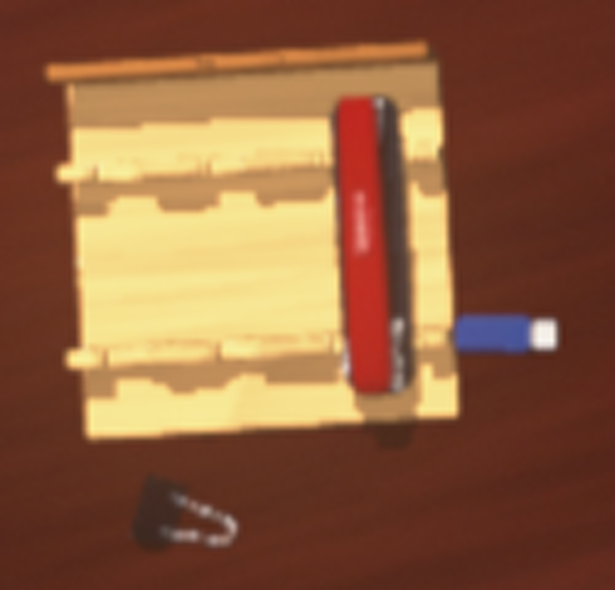

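Run:
```python
from h import *
m=np.array([.5022,-.2431,.084]);a=np.array([.884,.112,.453]);a/=np.linalg.norm(a)
for s in np.arange(-.08,.081,.01): print(round(s,3),px("top",m+s*a).round(1),(m+s*a).round(3))
t=np.load("top0.npz")['im']
for v in list(range(196,206))+list(range(246,256)): print(v,[tuple(int(k) for k in t[v,u]) for u in range(397,404)])
```

```text
-0.08 [400.  254.2] [ 0.431 -0.252  0.048]
-0.07 [399.9 250.7] [ 0.44  -0.251  0.052]
-0.06 [399.9 247.1] [ 0.449 -0.25   0.057]
-0.05 [399.8 243.5] [ 0.458 -0.249  0.061]
-0.04 [399.6 239.9] [ 0.467 -0.248  0.066]
-0.03 [399.5 236.3] [ 0.476 -0.246  0.07 ]
-0.02 [399.4 232.6] [ 0.485 -0.245  0.075]
-0.01 [399.3 228.9] [ 0.493 -0.244  0.079]
-0.0 [399.2 225.2] [ 0.502 -0.243  0.084]
0.01 [399.1 221.5] [ 0.511 -0.242  0.089]
0.02 [399.  217.7] [ 0.52  -0.241  0.093]
0.03 [398.9 213.9] [ 0.529 -0.24   0.098]
0.04 [398.8 210.1] [ 0.538 -0.239  0.102]
0.05 [398.7 206.2] [ 0.546 -0.237  0.107]
0.06 [398.6 202.3] [ 0.555 -0.236  0.111]
0.07 [398.5 198.4] [ 0.564 -0.235  0.116]
0.08 [398.4 194.5] [ 0.573 -0.234  0.12 ]
196 [(91, 42, 26), (92, 41, 27), (93, 41, 27), (93, 42, 26), (95, 42, 28), (95, 42, 29), (95, 42, 29)]
197 [(93, 44, 29), (95, 46, 31), (98, 50, 38), (96, 44, 30), (96, 43, 30), (96, 43, 30), (96, 43, 29)]
198 [(96, 49, 35), (111, 74, 60), (138, 101, 86), (124, 77, 54), (129, 83, 52), (125, 80, 50), (104, 53, 35)]
199 [(137, 94, 65), (163, 129, 107), (215, 178, 147), (220, 16
[... 1240 characters left out ...]
 96, 60)]
250 [(158, 108, 66), (127, 91, 66), (90, 66, 71), (64, 51, 92), (117, 79, 82), (174, 111, 66), (166, 107, 58)]
251 [(181, 116, 63), (158, 101, 58), (122, 80, 72), (84, 61, 97), (131, 87, 85), (190, 120, 68), (195, 123, 65)]
252 [(197, 125, 66), (188, 119, 65), (169, 107, 72), (151, 98, 86), (185, 118, 80), (213, 134, 73), (219, 139, 73)]
253 [(219, 140, 74), (216, 138, 74), (210, 132, 73), (203, 129, 75), (211, 133, 73), (211, 134, 73), (209, 134, 72)]
254 [(206, 134, 74), (200, 131, 75), (194, 127, 73), (189, 126, 73), (191, 129, 77), (189, 132, 80), (184, 130, 79)]
255 [(179, 129, 80), (176, 128, 81), (174, 127, 80), (174, 129, 80), (179, 133, 84), (184, 138, 88), (185, 138, 88)]
```

>>> move_arm(motion="0.0075 -0.0025 -0.03 0.005; 0.0075 -0.0025 -0.07 0.005; 0.0075 -0.0025 -0.095 0.005; 0.0075 -0.0025 -0.11 0.005; 0.0075 -0.0025 -0.122 0.005; 0.0075 -0.0025 -0.134 0.005; 0.0075 -0.0025 -0.134 0.005; 0.0075 -0.0025 -0.134 0.005", grip=0.4)

```text
clock: 10.0
position: [0.4961, -0.243, 0.0618]
ee_rot: [0.531, -0.467, -0.531, -0.467]
ft_force: [0.3, -0.8, 0.1]
grip_width: 0.403
```

```bash
python3 look.py scene s5 120 170 260 290;python3 look.py top t5 335 160 435 275
```

```text
10.05 [ 0.4962 -0.243   0.062 ] jawyaw 97.34 F [-0.3 -0.9 -0.4] g 0.399 j [-0.09  0.37  0.55  1.86 -0.23  0.97  2.26]
10.1 [ 0.4962 -0.243   0.0619] jawyaw 97.34 F [0.1 0.4 0.3] g 0.402 j [-0.09  0.37  0.55  1.86 -0.23  0.97  2.26]
```

View pics/s5.png

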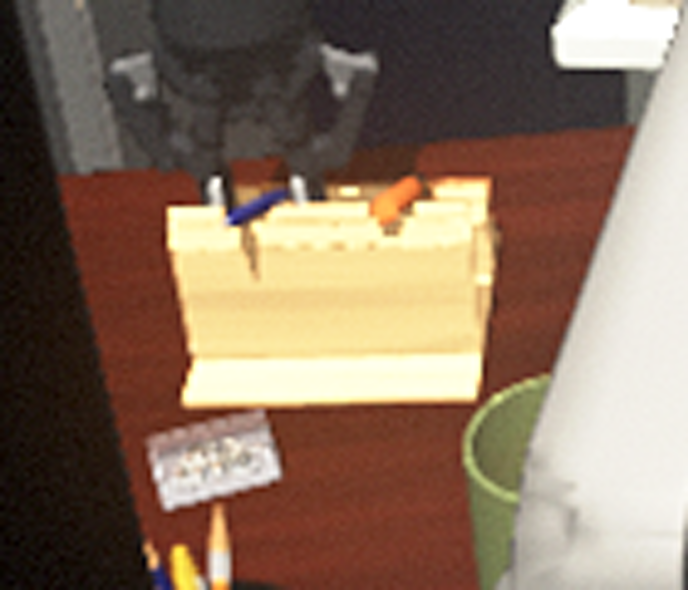

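View pics/t5.png

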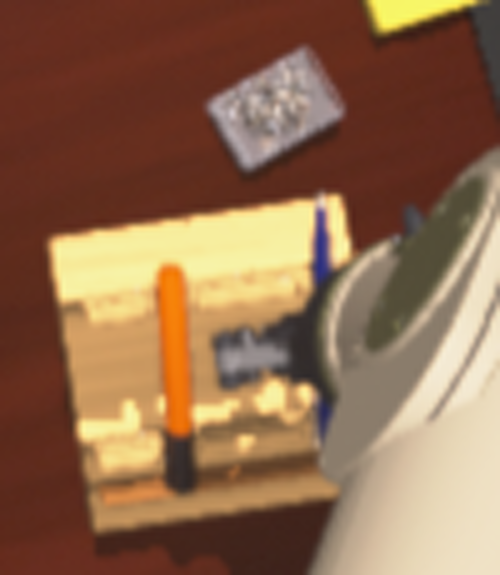

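>>> move_arm(motion="0 0 0 0; 0 0 0 0; 0 0 0 0; 0 0 0 0; 0 0 0 0; 0 0 0 0", grip=0, force=25)

```text
clock: 10.85
position: [0.496, -0.2429, 0.0616]
ee_rot: [0.531, -0.467, -0.531, -0.467]
ft_force: [-2.4, 1.5, 5.9]
grip_width: 0.095
```

>>> move_arm(motion="0 0 0.01 0; 0 0 0.03 0; 0 0 0.06 0; 0 0 0.1 0; 0 0 0.13 0; 0 0 0.13 0")

```text
clock: 11.6
position: [0.4969, -0.2434, 0.194]
ee_rot: [0.532, -0.466, -0.53, -0.468]
ft_force: [0.4, -0.4, -0.4]
grip_width: 0.095
```

```bash
python3 look.py scene s6 100 120 260 290;python3 look.py top t6 335 160 435 275
```

```text
11.65 [ 0.4962 -0.2429  0.1923] jawyaw 97.35 F [ 0.7 -0.3 -0.3] g 0.099 j [-0.14  0.21  0.59  1.74 -0.13  1.23  2.18]
11.7 [ 0.4957 -0.2427  0.1913] jawyaw 97.35 F [-0.   0.3 -0.7] g 0.099 j [-0.14  0.21  0.59  1.74 -0.13  1.23  2.18]
```

View pics/s6.png

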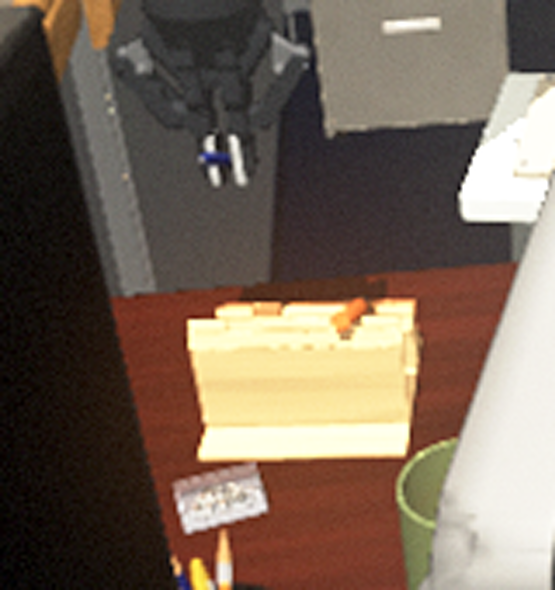

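View pics/t6.png

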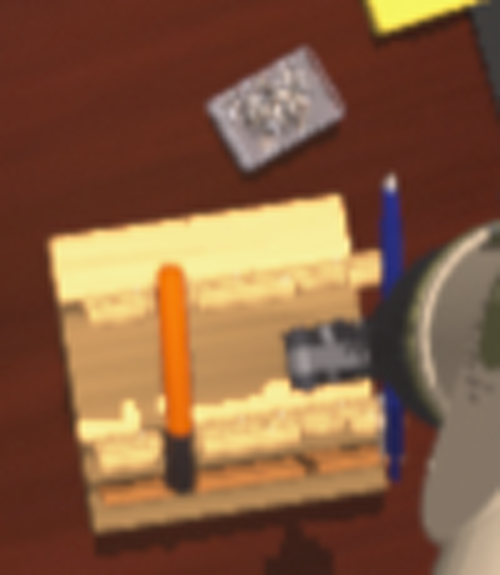

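>>> move_arm(motion="-0.03 0.05 0 -0.02; -0.05 0.1 0 -0.04; -0.06 0.16 0 -0.06; -0.06 0.22 0 -0.085; -0.06 0.28 0 -0.085; -0.06 0.34 0 -0.085; -0.05 0.4 0 -0.085; -0.035 0.45 0 -0.085; -0.02 0.5 0 -0.085; -0.015 0.5285 0 -0.085")

```text
clock: 12.95
position: [0.4801, 0.2881, 0.1896]
ee_rot: [-0.511, 0.489, 0.512, 0.488]
ft_force: [0.8, -0.2, 0.1]
grip_width: 0.099
```

>>> move_arm(motion="0 0 -0.04 0; 0 0 -0.08 0; 0 0 -0.1 0; 0 0 -0.11 0; 0 0 -0.11 0; 0 0 -0.11 0")

```text
clock: 13.7
position: [0.4812, 0.286, 0.0822]
ee_rot: [0.511, -0.489, -0.511, -0.49]
ft_force: [-0.2, 0.1, -0.3]
grip_width: 0.098
```

```bash
python3 look.py scene s7 300 130 430 290;python3 look.py top t7 135 185 260 305
```

```text
13.75 [0.4813 0.2861 0.0823] jawyaw 92.47 F [ 0.2 -0.3 -0.3] g 0.099 j [-0.7   0.32  0.1   1.81 -0.04  1.01  1.03]
13.8 [0.4813 0.286  0.0823] jawyaw 92.48 F [ 0.7 -0.4  0.3] g 0.101 j [-0.7   0.32  0.1   1.81 -0.04  1.01  1.03]
```

View pics/s7.png

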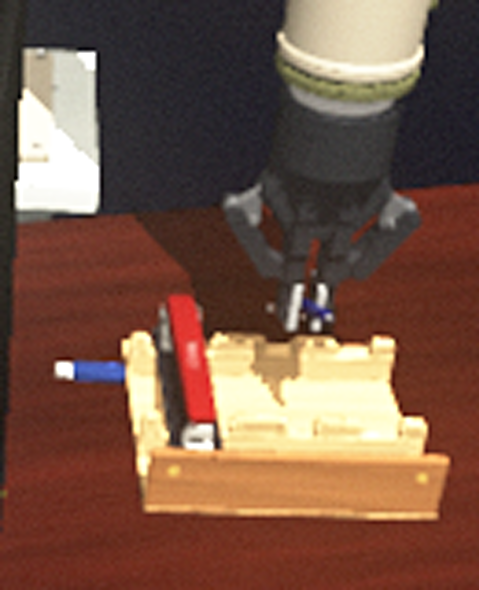

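View pics/t7.png

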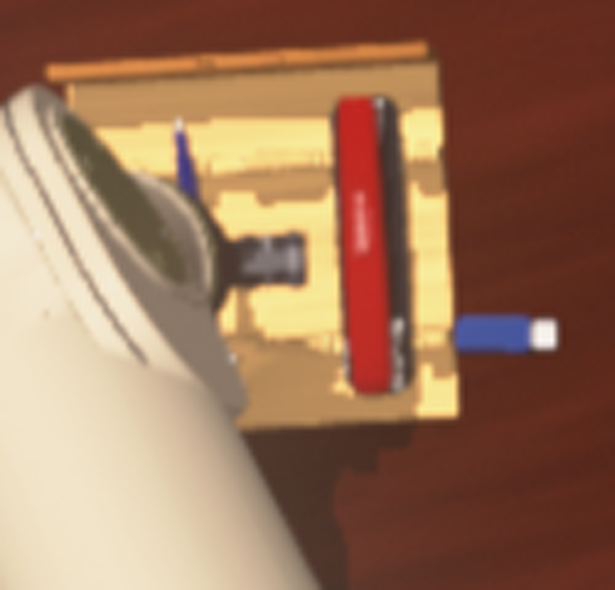

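Run:
```python
from fit import *
t=np.load("t7.npz");C=cloud("top",t['d']);im=t['im'].astype(int)
v,u=np.mgrid[200:228,160:180]; I=im[200:228,160:180]; P=C[200:228,160:180]
m=(I[...,2]>I[...,0]+20)&(P[...,2]>.05)
l=loc(P[m],(.4856,.2738,.0437))*1e3
for a,b in sorted(zip(l.tolist(),P[m][:,2].tolist())): print(np.round(a,1),round(b*1e3,1))
```

```text
[32.  11.9] 122.5
[34.3 11.6] 123.2
[34.5 14.5] 120.4
[36.5 11.1] 125.3
[36.7 13.3] 125.9
[38.9 11.2] 124.3
[39.  13.6] 123.4
[41.2 11.3] 122.9
[41.2 12.9] 126.3
[43.2  9.5] 131.0
[43.5 12.8] 126.1
[45.7 12.1] 128.7
[48.  11.8] 129.8
[50.6 13. ] 123.3
[52.7 13.7] 130.1
[55.  13.8] 129.1
[57.2 13.3] 130.9
```

>>> move_arm(motion="0 0 -0.02 0; 0 0 -0.035 0; 0 0 -0.042 0; 0 0 -0.047 0; 0 0 -0.051 0; 0 0 -0.054 0; 0 0 -0.054 0")

```text
clock: 14.68
position: [0.482, 0.2863, 0.0285]
ee_rot: [0.511, -0.488, -0.51, -0.49]
ft_force: [0.2, -0.5, 4.6]
grip_width: 0.1
```

```bash
python3 look.py scene s8 300 160 430 290;python3 look.py top t8 135 185 260 305
```

```text
14.725 [0.482  0.2863 0.0285] jawyaw 92.46 F [2.2 1.9 5.5] g 0.099 j [-0.7   0.39  0.1   1.85 -0.05  0.9   1.03]
14.775 [0.482  0.2863 0.0285] jawyaw 92.46 F [1.9 0.7 6.1] g 0.097 j [-0.7   0.39  0.1   1.85 -0.05  0.9   1.03]
```

View pics/s8.png

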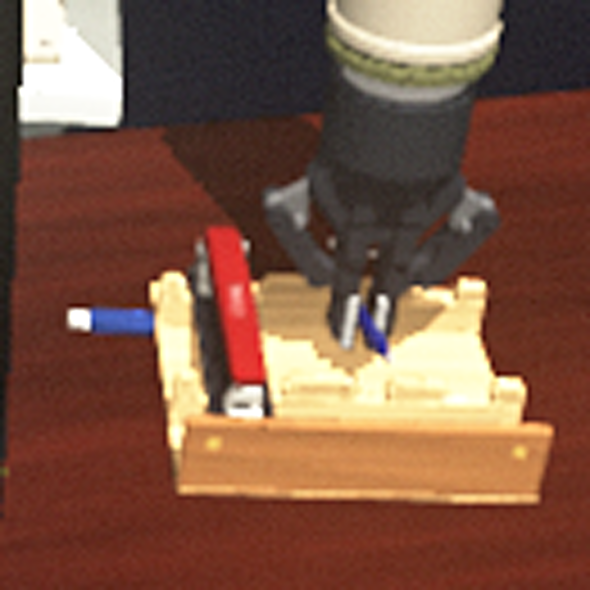

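>>> move_arm(motion="0 0 -0.004 0; 0 0 -0.008 0; 0 0 -0.011 0; 0 0 -0.012 0; 0 0 -0.012 0")

```text
clock: 15.4
position: [0.4823, 0.2862, 0.0164]
ee_rot: [0.511, -0.488, -0.51, -0.49]
ft_force: [3.5, 0.4, 4.6]
grip_width: 0.096
```

```bash
python3 look.py scene s9 300 160 430 290;python3 look.py top t9 135 185 260 305
```

```text
15.45 [0.4823 0.2862 0.0165] jawyaw 92.45 F [3.6 0.4 5.5] g 0.097 j [-0.7   0.41  0.09  1.85 -0.05  0.88  1.03]
15.5 [0.4823 0.2863 0.0165] jawyaw 92.46 F [ 3.  -0.   4.9] g 0.099 j [-0.7   0.41  0.09  1.85 -0.05  0.88  1.03]
```

View pics/s9.png

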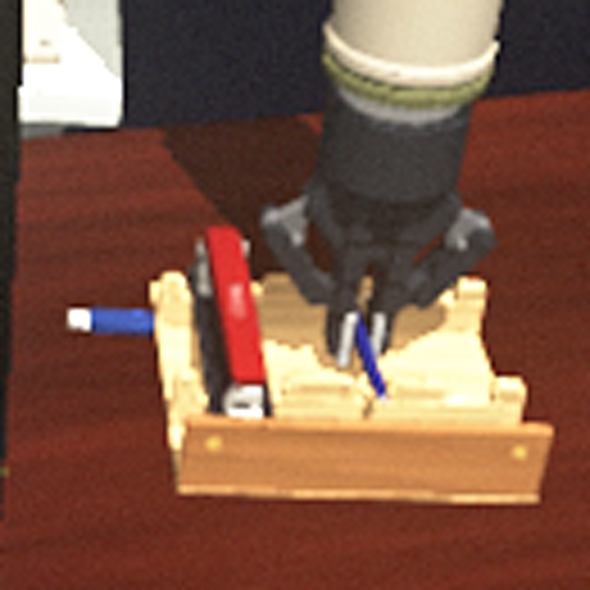

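View pics/t9.png

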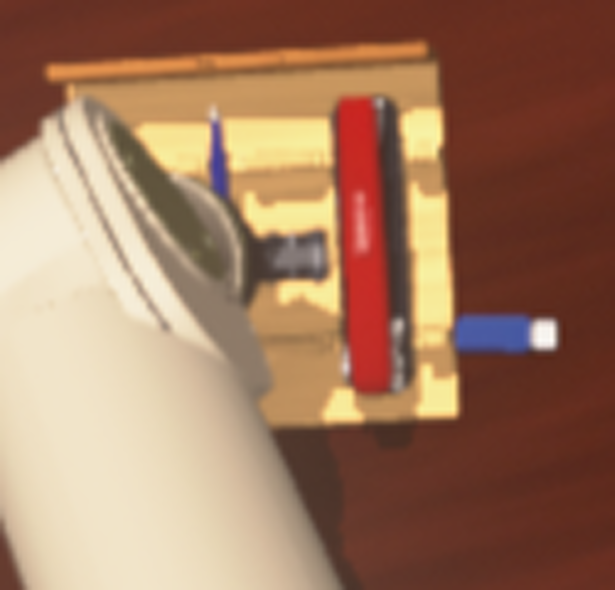

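```bash
cat > pen.py <<'E'
from fit import *
import sys
t=np.load(sys.argv[1]+".npz");C=cloud("top",t['d']);im=t['im'].astype(int)
sl=(slice(190,275),slice(140,222)); I=im[sl]; P=C[sl]
m=(I[...,2]>I[...,0]+20)&(P[...,2]>.015)&(P[...,2]<.15)
l=loc(P[m],(.4856,.2738,.0437))*1e3; z=P[m][:,2]*1e3
k=(abs(l[:,1]-12)<15); l=l[k];z=z[k]
for lo in range(-80,80,10):
    s=(l[:,0]>=lo)&(l[:,0]<lo+10)
    if s.any(): print(lo,s.sum(),"y",np.median(l[s,1]).round(1),"z",np.median(z[s]).round(1))
print(l[:,0].min(),l[:,0].max())
E
python3 pen.py t9
```

```text
30 8 y 12.9 z 43.9
40 10 y 13.5 z 42.7
50 7 y 12.7 z 47.2
60 3 y 13.2 z 44.3
33.129296003755414 65.13913297856426
```

>>> move_arm(motion="0 0 -0.002 0; 0 0 -0.004 0; 0 0 -0.005 0; 0 0 -0.005 0")

```text
clock: 16.0
position: [0.4826, 0.2863, 0.0116]
ee_rot: [0.511, -0.488, -0.51, -0.49]
ft_force: [4.5, -0.5, 5.6]
grip_width: 0.101
```

```bash
python3 look.py top t10 135 185 260 305; python3 pen.py t10
```

```text
16.05 [0.4826 0.2863 0.0116] jawyaw 92.44 F [3.7 0.1 6.4] g 0.098 j [-0.7   0.42  0.09  1.85 -0.05  0.87  1.03]
30 9 y 12.6 z 36.6
40 8 y 12.7 z 36.9
50 7 y 13.2 z 37.9
60 3 y 13.7 z 34.8
33.18683217248592 65.49670477447299
```

>>> move_arm(motion="0 0 0 0; 0 0 0 0; 0 0 0 0; 0 0 0 0; 0 0 0.03 0; 0 0 0.07 0; 0 0 0.11 0; 0 0 0.15 0; 0 0 0.18 0; 0 0 0.18 0", grip=0.3)

```text
clock: 17.3
position: [0.4818, 0.2864, 0.1929]
ee_rot: [0.511, -0.488, -0.51, -0.491]
ft_force: [-0.7, -0.2, -0.2]
grip_width: 0.299
```

>>> move_arm(motion="-0.02 -0.05 0 0; -0.04 -0.1 0 0; -0.05 -0.16 0 0; -0.05 -0.22 0 0; -0.05 -0.28 0 0; -0.05 -0.34 0 0.04; -0.03 -0.4 0 0.085; -0.01 -0.44 0 0.085; -0.003 -0.459 0 0.085; -0.003 -0.459 0 0.085", grip=0.45)

```text
clock: 18.55
position: [0.4772, -0.1745, 0.1893]
ee_rot: [-0.53, 0.468, 0.531, 0.467]
ft_force: [0.5, 1.1, -0.1]
grip_width: 0.449
```

```bash
python3 look.py top t11 135 185 260 305; python3 pen.py t11
```

```text
18.6 [ 0.4772 -0.1732  0.1894] jawyaw 97.29 F [ 0.   0.8 -0.2] g 0.451 j [-0.28  0.1   0.58  1.85 -0.06  1.21  2.01]
-70 2 y 14.1 z 31.3
-60 6 y 13.4 z 34.0
-50 7 y 12.8 z 35.8
-40 8 y 13.3 z 33.1
-30 8 y 12.7 z 34.8
-20 8 y 12.4 z 32.5
-10 5 y 13.1 z 33.7
0 8 y 13.8 z 33.7
10 8 y 12.9 z 35.6
20 9 y 12.1 z 34.7
30 11 y 12.9 z 34.6
40 8 y 13.6 z 34.7
50 7 y 12.6 z 33.9
-63.625473569965436 58.20691829671238
```

View pics/t11.png

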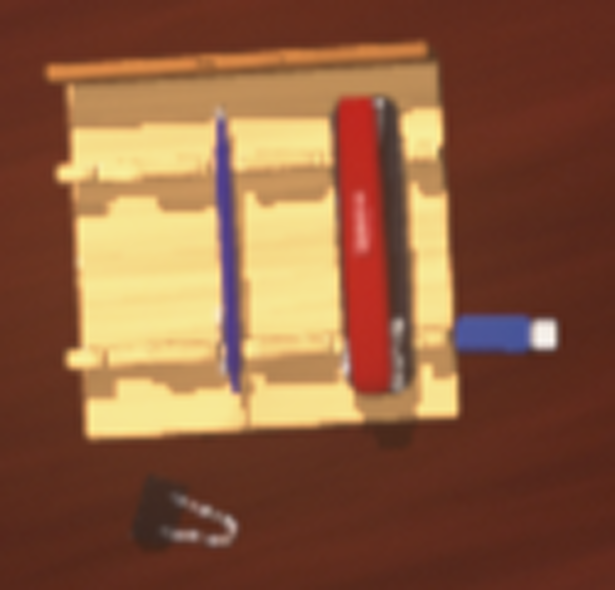

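>>> move_arm(motion="0.004 0 -0.04 0; 0.004 0 -0.075 0; 0.004 0 -0.1 0; 0.004 0 -0.115 0; 0.004 0 -0.125 0; 0.004 0 -0.13 0; 0.004 0 -0.13 0")

```text
clock: 19.48
position: [0.482, -0.1733, 0.0606]
ee_rot: [0.531, -0.467, -0.531, -0.467]
ft_force: [0.1, -0.2, 0.2]
grip_width: 0.451
```

```bash
python3 look.py scene s12 120 170 260 290
```

```text
19.525 [ 0.4821 -0.1734  0.0608] jawyaw 97.34 F [ 0.6 -0.3 -0.1] g 0.448 j [-0.23  0.28  0.55  1.97 -0.18  0.94  2.11]
```

View pics/s12.png

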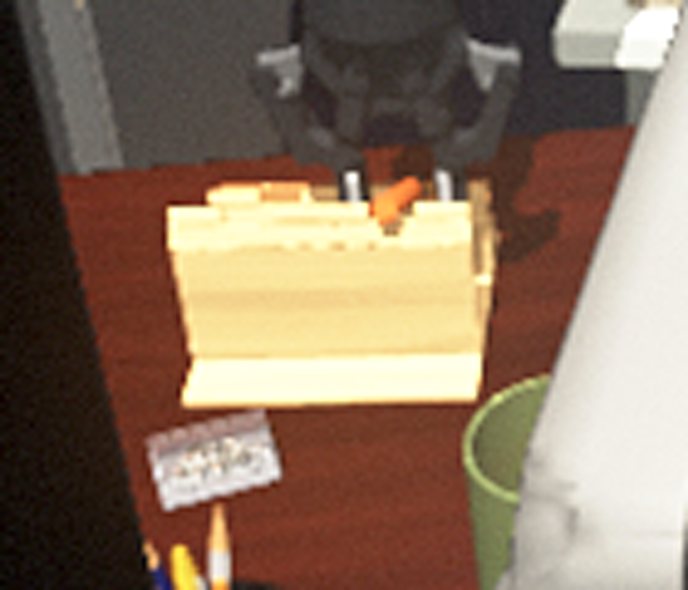

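Marker lies between the fingers, (395,200) in the zoom. Close and lift.

>>> move_arm(motion="0 0 0 0; 0 0 0 0; 0 0 0 0; 0 0 0 0; 0 0 0 0; 0 0 0 0", grip=0, force=25)

```text
clock: 20.27
position: [0.4821, -0.1734, 0.0609]
ee_rot: [0.531, -0.467, -0.531, -0.467]
ft_force: [-1.6, 1.1, 5.5]
grip_width: 0.162
```

>>> move_arm(motion="0 0 0.01 0; 0 0 0.03 0; 0 0 0.06 0; 0 0 0.1 0; 0 0 0.13 0; 0 0 0.13 0")

```text
clock: 21.02
position: [0.483, -0.1737, 0.193]
ee_rot: [0.532, -0.466, -0.53, -0.468]
ft_force: [-0.3, 1.0, -0.2]
grip_width: 0.163
```

```bash
python3 look.py scene s13 100 120 260 290;python3 look.py top t13 335 160 435 275
```

```text
21.075 [ 0.4822 -0.1734  0.1914] jawyaw 97.34 F [ 0.6  0.3 -0.8] g 0.165 j [-0.29  0.11  0.58  1.84 -0.06  1.21  2.02]
21.125 [ 0.4817 -0.1732  0.1904] jawyaw 97.35 F [ 0.4 -0.8 -1.2] g 0.162 j [-0.29  0.11  0.58  1.84 -0.06  1.21  2.02]
```

View pics/s13.png

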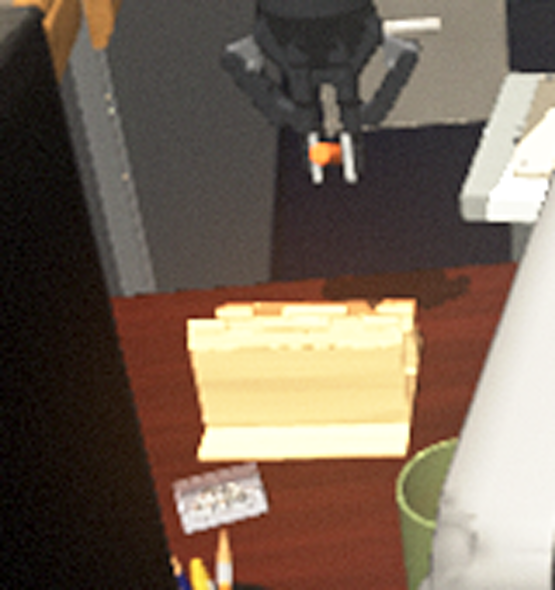

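View pics/t13.png

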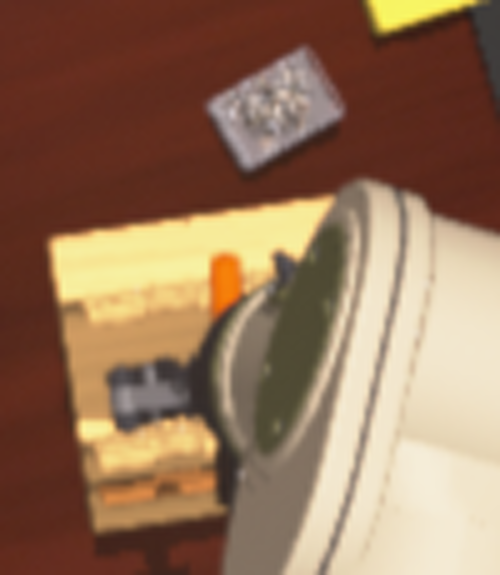

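>>> move_arm(motion="-0.03 0.03 0.01 -0.18; -0.05 0.06 0.01 -0.36; -0.06 0.09 0.01 -0.54; -0.06 0.12 0.01 -0.72; -0.06 0.15 0.01 -0.9; -0.06 0.18 0.01 -1.08; -0.06 0.21 0.01 -1.26; -0.06 0.24 0.01 -1.44; -0.06 0.27 0.01 -1.62; -0.06 0.3 0.01 -1.8")

```text
clock: 22.38
position: [0.4211, 0.1274, 0.1992]
ee_rot: [0.038, 0.707, -0.038, 0.705]
ft_force: [0.2, -1.2, -0.4]
grip_width: 0.162
```

>>> move_arm(motion="0 0.03 0 -0.18; 0.01 0.06 0 -0.36; 0.02 0.09 0 -0.54; 0.03 0.12 0 -0.72; 0.04 0.15 0 -0.9; 0.05 0.18 0 -1.08; 0.061 0.2 0 -1.26; 0.061 0.213 0 -1.426; 0.061 0.213 0 -1.426; 0.061 0.213 0 -1.426")

```text
clock: 23.62
position: [0.4826, 0.3388, 0.1997]
ee_rot: [0.488, 0.512, -0.489, 0.512]
ft_force: [0.0, 0.3, -0.4]
grip_width: 0.167
```

```bash
python3 look.py scene s14 280 100 450 290;python3 look.py top t14 120 165 260 305
```

```text
23.675 [0.4828 0.3387 0.1999] jawyaw -87.36 F [ 0.5 -0.1  0.2] g 0.164 j [-0.75  0.27  0.07  1.61 -0.02  1.27 -2.2 ]
23.725 [0.4829 0.3388 0.2002] jawyaw -87.4 F [0.2 0.8 0.4] g 0.165 j [-0.75  0.27  0.07  1.61 -0.02  1.27 -2.2 ]
```

View pics/s14.png

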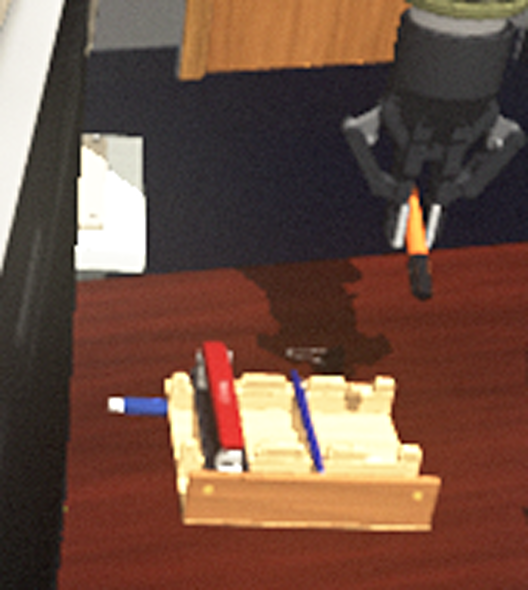

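View pics/t14.png

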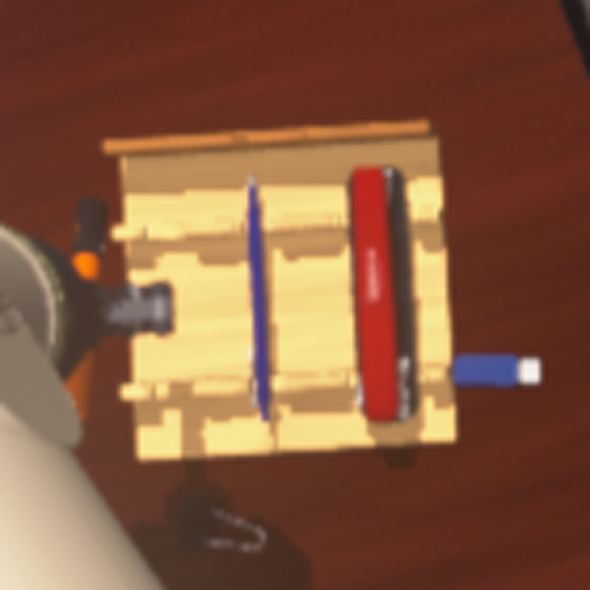

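>>> move_arm(motion="0.002 0.001 -0.04 0; 0.002 0.001 -0.09 0; 0.002 0.001 -0.12 0; 0.002 0.001 -0.135 0; 0.002 0.001 -0.145 0; 0.002 0.001 -0.145 0")

```text
clock: 24.48
position: [0.485, 0.3407, 0.0557]
ee_rot: [0.489, 0.511, -0.489, 0.511]
ft_force: [-0.2, -0.1, -0.0]
grip_width: 0.168
```

```bash
python3 look.py scene s15 300 150 440 290;python3 look.py top t15 120 165 260 305
```

```text
24.525 [0.4852 0.341  0.0562] jawyaw -87.49 F [-0.   1.4  0.1] g 0.163 j [-0.74  0.42  0.06  1.74 -0.03  0.99 -2.19]
24.575 [0.4854 0.3411 0.0565] jawyaw -87.48 F [ 0.5  0.2 -0.1] g 0.163 j [-0.74  0.42  0.06  1.74 -0.03  0.99 -2.19]
```

View pics/s15.png

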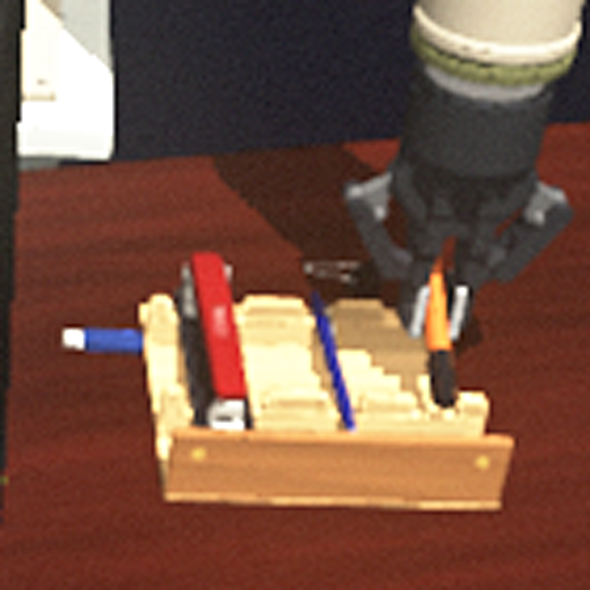

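View pics/t15.png

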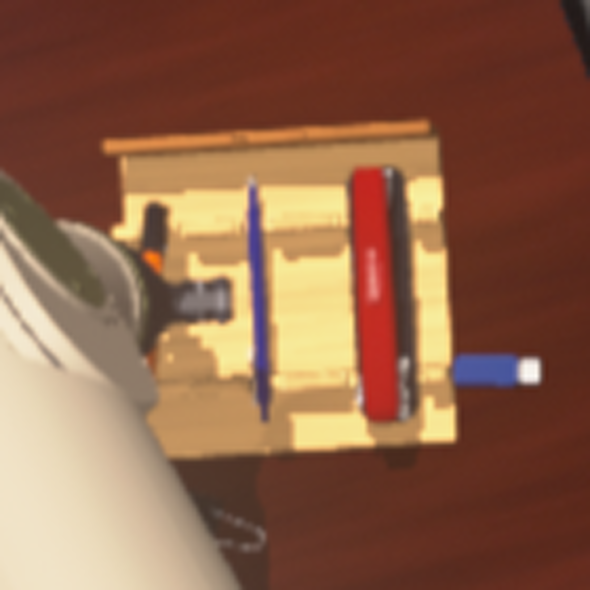

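```bash
cat > mk.py <<'E'
from fit import *
import sys
t=np.load(sys.argv[1]+".npz");C=cloud("top",t['d']);im=t['im'].astype(int)
sl=(slice(190,285),slice(130,185)); I=im[sl]; P=C[sl]
l=loc(P.reshape(-1,3),(.4856,.2738,.0437))*1e3; z=P[...,2].ravel()*1e3; I=I.reshape(-1,3); r,g,b=I.T
dark=(I.max(1)<85)&(z>25); org=(r>140)&(g<110)&(b<50)&(r>2*g)&(z>25)
for nm,m in (("cap",dark),("org",org)):
  k=m&(abs(l[:,1]-66)<12)&(abs(l[:,0])<75)&(z<110)
  for lo in range(-80,80,10):
    s=k&(l[:,0]>=lo)&(l[:,0]<lo+10)
    if s.sum()>2: print(nm,lo,s.sum(),"y",l[s,1].min().round(1),np.median(l[s,1]).round(1),l[s,1].max().round(1),"z",np.median(z[s]).round(1))
  if k.any(): print(l[k,0].min().round(1),l[k,0].max().round(1))
E
python3 mk.py t15
```

```text
cap 30 5 y 60.6 63.0 68.8 z 62.8
cap 40 15 y 61.6 64.9 69.4 z 57.5
cap 50 11 y 61.6 66.5 69.5 z 54.8
36.1 58.7
org 20 4 y 62.3 63.1 65.2 z 67.8
23.9 31.3
```

>>> move_arm(motion="0 0 -0.008 0; 0 0 -0.014 0; 0 0 -0.019 0; 0 0 -0.024 0; 0 0 -0.028 0; 0 0 -0.032 0; 0 0 -0.036 0; 0 0 -0.036 0")

```text
clock: 25.58
position: [0.4848, 0.3414, 0.0196]
ee_rot: [0.489, 0.511, -0.488, 0.511]
ft_force: [-1.9, 1.4, 5.4]
grip_width: 0.165
```

```bash
python3 look.py scene s16 300 150 440 290;python3 look.py top t16 120 165 260 305; python3 mk.py t16
```

```text
25.625 [0.4847 0.3414 0.0197] jawyaw -87.46 F [-2.1  0.5  4.1] g 0.161 j [-0.74  0.46  0.06  1.76 -0.03  0.92 -2.19]
25.675 [0.4848 0.3414 0.0197] jawyaw -87.46 F [-1.9  1.5  5.7] g 0.164 j [-0.74  0.46  0.06  1.76 -0.03  0.92 -2.19]
cap 30 5 y 64.1 67.7 71.0 z 40.9
cap 40 12 y 63.1 65.3 68.6 z 41.0
cap 50 12 y 62.9 65.6 68.6 z 38.4
cap 60 3 y 65.8 67.1 68.2 z 36.3
36.9 64.1
29.1 31.6
```

View pics/s16.png

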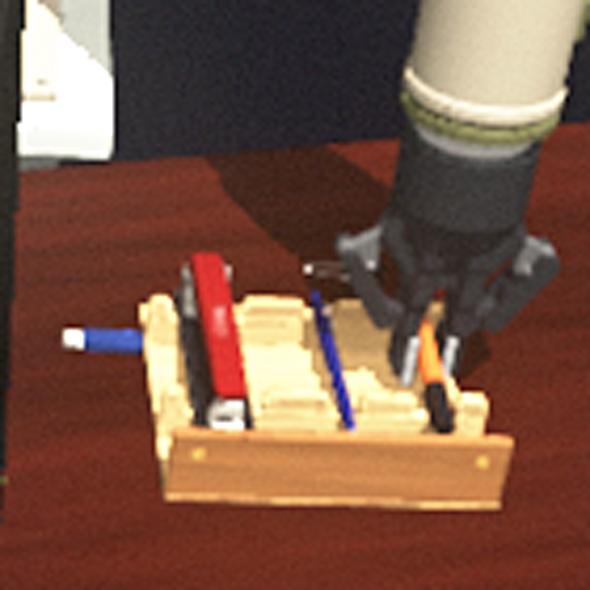

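>>> move_arm(motion="-0.001 0 -0.002 0; -0.003 0 -0.004 0; -0.003 0 -0.006 0; -0.003 0 -0.006 0")

```text
clock: 26.18
position: [0.483, 0.3413, 0.0141]
ee_rot: [0.49, 0.511, -0.488, 0.511]
ft_force: [1.7, 0.6, 4.3]
grip_width: 0.166
```

```bash
python3 look.py scene s17 300 150 440 290;python3 look.py top t17 120 165 260 305; python3 mk.py t17
```

```text
26.225 [0.483  0.3413 0.014 ] jawyaw -87.5 F [2.3 1.1 4.3] g 0.165 j [-0.74  0.47  0.06  1.77 -0.03  0.9  -2.2 ]
26.275 [0.483  0.3413 0.014 ] jawyaw -87.5 F [2.5 2.  4.7] g 0.166 j [-0.74  0.47  0.06  1.77 -0.03  0.9  -2.2 ]
cap 30 9 y 63.6 68.4 71.0 z 39.9
cap 40 12 y 63.9 65.3 69.0 z 39.4
cap 50 12 y 63.0 65.1 68.9 z 38.6
34.4 61.3
```

View pics/s17.png

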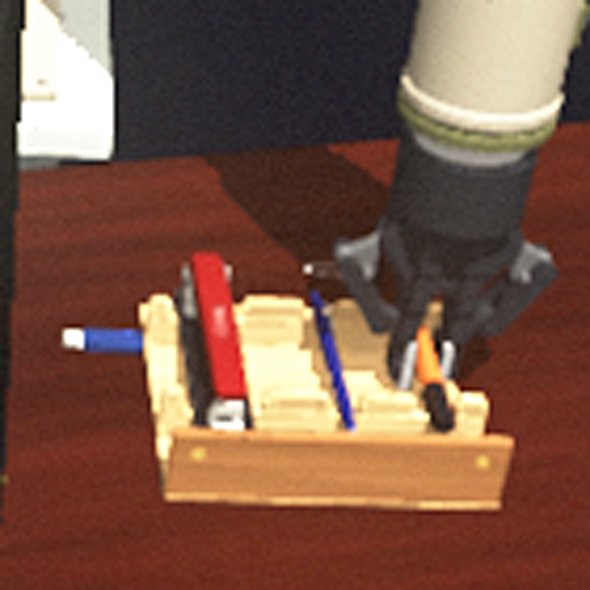

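>>> move_arm(motion="0 0 -0.002 0; 0 0 -0.002 0")

```text
clock: 26.52
position: [0.4826, 0.3412, 0.0118]
ee_rot: [0.49, 0.511, -0.488, 0.511]
ft_force: [1.9, 1.0, 4.4]
grip_width: 0.159
```

>>> move_arm(motion="0 0 0 0; 0 0 0 0; 0 0 0 0; 0 0 0 0; 0 0 0.03 0; 0 0 0.07 0; 0 0 0.11 0; 0 0 0.15 0; 0 0 0.18 0; 0 0 0.18 0", grip=0.35)

```text
clock: 27.78
position: [0.4828, 0.3414, 0.194]
ee_rot: [0.491, 0.511, -0.487, 0.511]
ft_force: [-0.7, -0.4, -1.1]
grip_width: 0.352
```

>>> move_arm(motion="-0.02 0.05 0 0; -0.04 0.1 0 0; -0.07 0.15 0 0; -0.1 0.19 0 0; -0.1 0.19 0 0; -0.1 0.19 0 0")

```text
clock: 28.52
position: [0.3821, 0.5298, 0.1902]
ee_rot: [0.488, 0.51, -0.49, 0.511]
ft_force: [0.2, -0.6, 0.3]
grip_width: 0.351
```

```bash
python3 look.py scene s18 300 150 440 290;python3 look.py top t18 120 165 260 305; python3 mk.py t18; python3 pen.py t18
```

```text
28.575 [0.3829 0.5293 0.1906] jawyaw -87.59 F [ 0.  -0.1  0. ] g 0.351 j [-1.    0.42 -0.02  1.43  0.01  1.29 -2.55]
28.625 [0.3831 0.5293 0.1909] jawyaw -87.62 F [0.1 0.2 0. ] g 0.348 j [-1.    0.42 -0.02  1.43  0.01  1.29 -2.55]
cap 30 7 y 60.8 65.4 69.2 z 41.4
cap 40 13 y 61.5 65.8 69.4 z 39.2
cap 50 13 y 62.7 65.3 71.1 z 39.1
36.4 59.4
org -40 4 y 62.3 63.6 63.8 z 37.1
org -30 4 y 61.8 62.3 63.5 z 39.5
org -20 3 y 61.6 62.8 63.2 z 35.9
org 20 4 y 62.4 62.7 63.8 z 37.5
-40.2 29.0
-70 2 y 14.1 z 31.4
-60 6 y 13.6 z 32.7
-50 7 y 12.1 z 37.1
-40 8 y 13.6 z 33.8
-30 8 y 12.4 z 34.5
-20 8 y 12.6 z 34.2
-10 6 y 12.7 z 32.1
0 8 y 13.5 z 33.6
10 8 y 13.2 z 35.0
20 9 y 13.0 z 34.1
30 11 y 13.0 z 35.8
40 8 y 13.7 z 33.8
50 7 y 12.0 z 35.2
-63.56512731239432 58.25369967151637
```

View pics/s18.png

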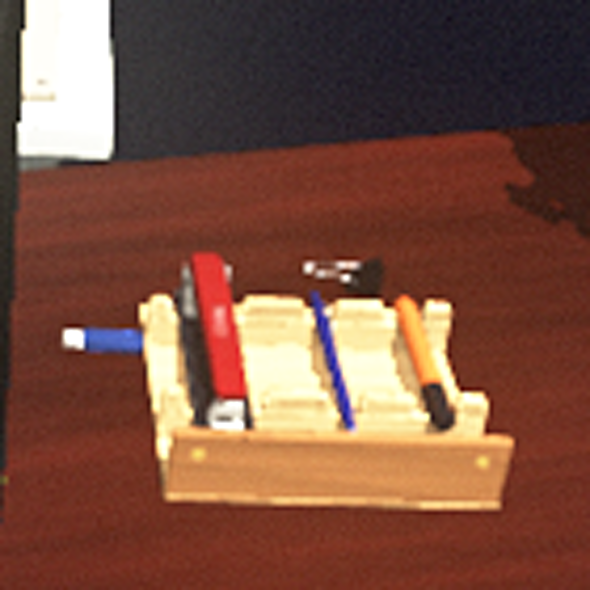

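View pics/t18.png

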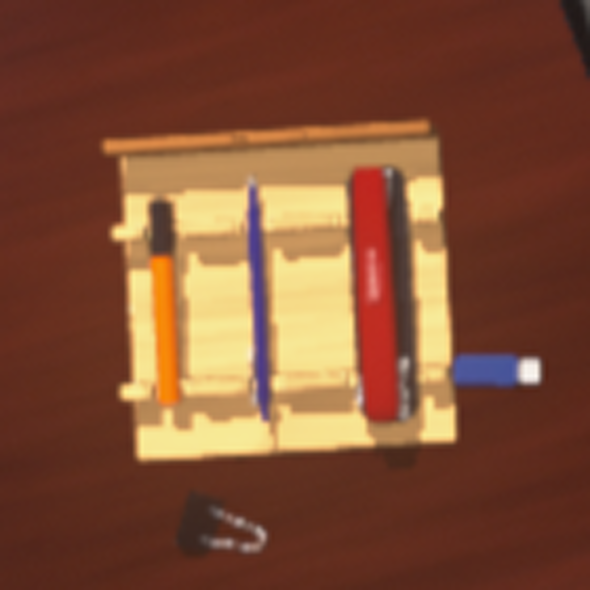

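Run:
```python
from fit import *
for f,p in (("top0",(.4848,.2807,np.radians(95.4))),("t4",(.4856+.059*.0437,.2738-.059,.0437)),("t18",(.4856+.059*.0437,.2738-.059,.0437))):
    t=np.load(f+".npz");C=cloud("top",t['d']);im=t['im'].astype(int)
    B=C[185:275,135:235].reshape(-1,3);I=im[185:275,135:235].reshape(-1,3)
    l=loc(B,p)*1e3; z=B[:,2]*1e3
    print(f)
    for a in range(-24,25,2):
        s=(abs(l[:,1]-a)<1)&(abs(l[:,0])<40)&(z<90)
        if s.any(): print(a,np.median(z[s]).round(1),s.sum(),end='; ')
    red=(I[:,0]>130)&(I[:,1]<70)&(z>30)&(abs(l[:,1])<8)&(abs(l[:,0])<70)
    print(np.linalg.lstsq(np.c_[l[red],np.ones(red.sum())],z[red],rcond=None)[0])
    r=np.median(z[red&(l[:,0]<-30)]),np.median(z[red&(l[:,0]>30)]);print(r)
```

```text
top0
-24 6.4 24; -22 5.5 26; -20 4.8 25; -18 11.0 24; -16 12.1 23; -14 12.1 24; -12 13.5 21; -10 42.7 28; -8 44.5 27; -6 44.0 25; -4 42.9 26; -2 44.5 26; 0 44.0 27; 2 43.6 27; 4 43.9 25; 6 43.2 26; 8 44.1 27; 10 41.5 26; 12 12.0 25; 14 12.0 25; 16 11.9 26; 18 7.1 26; 20 5.0 25; 22 5.5 24; 24 5.6 25; [-9.95594122e-03 -1.27631541e-02  4.32891806e+01]
(np.float64(43.41020493765812), np.float64(42.53796219380468))
t4
-24 5.2 25; -22 5.0 22; -20 6.8 32; -18 27.7 49; -16 30.8 30; -14 32.0 27; -12 34.2 54; -10 59.2 50; -8 63.8 31; -6 63.3 28; -4 63.6 28; -2 62.8 24; 0 62.9 30; 2 63.6 27; 4 63.7 28; 6 63.6 24; 8 63.1 25; 10 59.8 12; 14 32.6 8; 16 31.5 24; 18 29.3 1; 20 6.6 2; 22 4.6 24; 24 5.5 28; [ 1.37770685e-02 -3.56858077e-02  6.29996541e+01]
(np.float64(62.16427346795017), np.float64(63.21782902200867))
t18
-24 4.2 26; -22 4.7 23; -20 5.3 28; -18 11.1 54; -16 31.2 31; -14 31.5 29; -12 46.4 53; -10 58.8 53; -8 63.5 29; -6 63.4 23; -4 63.2 32; -2 64.2 26; 0 64.2 27; 2 63.9 26; 4 63.1 27; 6 63.4 28; 8 63.1 21; 10 60.2 14; 14 32.5 9; 16 30.7 23; 18 27.3 1; 20 7.5 6; 22 5.5 23; 24 5.4 21; [ 1.15372863e-02 -2.93762305e-02  6.31138548e+01]
(np.float64(62.466480480105275), np.float64(63.53056537243873))
```

Stapler level (under 0.03 rad), and 20 mm higher than it started, which matches the notch floors. Handing in.

```bash
python3 -c "
from workcell import *
print(hand_in())"
```

```text
the job is handed in; nothing more can be done
None
```

All three items are in the rack and the job is handed in at about 28.6 s of the 72 s allowed. The hand-in gave no verdict.

I lifted the stapler out, turned it and set it in the wide notches. I then carried the pen and the marker round the near side of the monitor. Both came off the stand tilted at 27 degrees, so I pressed each one's low end on a notched bar until it swung level in the grip, then let go.

The last camera checks showed:

| Item | Centre along the lane | Offset across the lane | Level | End toward the tall board |
|---|---|---|---|---|
| Stapler | about 1 mm | under 2 mm | within about 0.03 rad, top 20 mm above its start (the board-to-notch-floor difference) | nose |
| Pen | about -3 mm | about 1 mm | flat, top about 34 mm above the desk (35 expected) | writing tip |
| Marker | about +2 mm (from the cap end only) | 1–3 mm | cap top 39 mm, orange body about 37 mm above the desk (40 expected) | cap |

- **Marker:** this is the least exact measurement. Few orange pixels passed my filter, so I checked its rear end only by eye; it lies across the bar.
- **Bystanders:** the binder clip and memory stick look unmoved in the final pictures. The box of clips was unmoved in the last picture of the stand, taken just after I picked up the marker. I judged all three by eye, without measuring.
- **Arm:** it stands clear of everything, and the wrist force readings I took stayed below about 8 N.

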